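# Load the plate warmer for hot stamping

### The arm

A 6-joint arm with a two-finger parallel gripper is mounted at the origin on the work surface. World frame = base frame: x ahead of the robot, y to its left, z up, the work surface at z = 0. Lengths are in m, angles in degrees, forces in N, time in s.
With the tool pointing down it reaches from about 0.4 to 0.825 m from the base axis. Payload 7 kg.
Tool frame: the origin (TCP) lies on the centre line of the jaws, within the pads' length; the fingertips stand 11 mm ahead of it and the grasp point (between the pads) lies 8 mm behind it; z points along the fingers, y is the line along which they close (so a half turn about z gives the same grasp; the last joint's range is limited). The gripper opens to 88 mm and grips with 3 to 60 N. Pads are 19 mm wide; open, the fingers measure 130 mm over their backs; the gripper's body (78 mm by 193 mm) begins 47 mm behind the grasp point.
Start: joints at [89.846, 20.546, 0.682, 0, -70.136, -16.507], TCP at [0.194, 0.647, 0.238] pointing down, gripper open.
Joint ranges: [-176.03, 176.03], [-82.01, 121.73], [-58.28, 71.71], [-173.87, 95.51], [-174.79, -0.11], [-173.66, 173.66]. Speed limits (degrees/s): [136.94, 136.94, 172.46, 180, 180, 180].

### API

Orientations are given as [roll, pitch, yaw] about the fixed x, y, z axes, in that order (R = Rz(yaw) Ry(pitch) Rx(roll)).
In Python, from plant import r, capture, camera_model, job gives the robot as it stands.
- The arm moves only by the tool drive_tool, never from a script. Its argument "increments" is a list that holds one entry, the list of rows, each a list of 5 numbers: the gripper's target within -1 to 1 (fully open at 1, half-way at 0, shut at -1), then the shift along the tool's x, y, z scaled (see below), then the turn about the tool's z scaled (see below). In form: [[[gripper, tx, ty, tz, roll], ...]]. A call has 1 to 5 rows; each row is the pose to reach, as a shift and turn from the pose commanded when the call began, along the tool's axes at that moment, turning the shorter way round; what a row does not reach only later rows make up. The controller multiplies each number of a shift by 120 mm and each number of a turn by 360 degrees. A row lasts 1/8 s, in which the tool goes at most 62.5 mm and 10.7 degrees, less where a joint would pass 70% of its speed; a pose out of reach is approached as far as the arm can. A call with a number of a shift or a turn outside -1 to 1 is refused whole. A call with a gripper value outside its range is refused whole. The fingers move at their own pace and stop on an object; "squeeze" is the grip in N (left out, the last holds). Time passes only in rows, so rows that repeat a pose let the fingers close. It gives the time, the measured TCP pose, the force, the opening and the grip force at its end, in the units of the state.
- r.get_state(): the state, without advancing time (a new reading comes with each control period).
- capture(name): name is "scene" or "top" or "wrist"; returns the picture (420x560x3 uint8, red, green, blue); there is no depth.
- camera_model(name): a dict with "camera_matrix" (3x3 intrinsics, pixels), "k1" (the pictures are not rectified: a ray, as slopes to the right and down, at radius r is drawn at 1 + k1 r^2 times it, then the intrinsics apply), "rvec" (rotation vector, rad) and "tvec" (3), from world to camera coordinates, as OpenCV has them. Camera axes: x right, y down, z forward; pixel columns grow to the right and rows downward; lengths in m; the calibration is good to about 2 mm. A picture is of the moment at which its call begins: read the wrist's pose just before it. camera_model takes no time and is no camera call; for the wrist camera it gives the pose at the moment of the call.
- job.close_job(): hands the job in; it is judged then, once.
The state is a dict: "time_s": time; "joints": joint angles; "qd": joint speeds; "joint_torque": joint torques, N m; "tcp_pos": TCP position; "eef_rot": TCP orientation; "contact_force": force on the tool from outside, world axes, zero at the start; "moment": the same for the moment, N m; "gripper_width": finger opening in m; "gripper_force": force on a finger pad.
Only numpy, scipy, OpenCV 4.12 (cv2) and the standard library are available. Lean on these libraries where they do the work, as an engineer would, in place of code of your own. Each camera call takes 0.05 s, during which the arm holds its last target. There are 200 camera calls.

### The job

Load every brass stamping plate lying on the bench into the plate warmer, one to a station: flip up the station's spring clip, slide the plate in flat beneath it until it is fully home against the back stop, and flip the clip down onto the plate. Leave the clips of empty stations down. When all the plates are loaded and clipped, press the start button on the control box fully down and let it spring back; leave the other things on the bench where they are.

Things in the scene. Friction and masses are not known exactly. Their poses are not given: they have to be found in the camera images.
- plate1_mid (a point): Centre (half-way up) of a flat brass stamping plate, 80 x 40 x 8 mm, 0.2 kg; x along its 80 mm length, y across its 40 mm width, z up. It lies on its back on the bench at the start. All the plates are alike, go into any station and either way round. Two or three are present; an absent one reads None.
- plate2_mid (a point): Centre (half-way up) of a flat brass stamping plate, 80 x 40 x 8 mm, 0.2 kg; x along its 80 mm length, y across its 40 mm width, z up. It lies on its back on the bench at the start. All the plates are alike, go into any station and either way round. Two or three are present; an absent one reads None.
- plate3_mid (a point): Centre (half-way up) of a flat brass stamping plate, 80 x 40 x 8 mm, 0.2 kg; x along its 80 mm length, y across its 40 mm width, z up. It lies on its back on the bench at the start. All the plates are alike, go into any station and either way round. Two or three are present; an absent one reads None.
- station1 (a point): The left-hand (warmer's +y) station of the plate warmer: where the centre of a plate lies when fully home. x is the sliding direction, towards the back stop (away from the robot); y to the left; z up. Deck 4 mm below this point; back stop face 40 mm beyond it (+x). Two side guides, 44 mm apart and 6 mm tall, run 20 to 40 mm beyond it, with a flared mouth from 10 mm on.
- station2 (a point): The middle station of the plate warmer: where the centre of a plate lies when fully home. x is the sliding direction, towards the back stop (away from the robot); y to the left; z up. Deck 4 mm below this point; back stop face 40 mm beyond it (+x). Two side guides, 44 mm apart and 6 mm tall, run 20 to 40 mm beyond it, with a flared mouth from 10 mm on.
- station3 (a point): The right-hand (warmer's -y) station of the plate warmer: where the centre of a plate lies when fully home. x is the sliding direction, towards the back stop (away from the robot); y to the left; z up. Deck 4 mm below this point; back stop face 40 mm beyond it (+x). Two side guides, 44 mm apart and 6 mm tall, run 20 to 40 mm beyond it, with a flared mouth from 10 mm on.
- warmer: The plate warmer, a low aluminium block 150 (x) x 290 (y) x 30 mm on the bench, three stations 90 mm apart side by side; origin under its centre, same axes as the stations. Its flat deck, 30 mm above the bench, is open and bare from the front edge (82 mm before the station points) to the guides. Along the back runs the back stop, 14 mm tall, with the clips hinged over it.
- clip1 (a joint): Angle (rad) of the spring clip of station 1: 0 fully down on an empty station, about 0.16 resting on a plate, 1.9 folded up and back. An over-centre spring pushes it down below 0.95 and up above 0.95, so it stays up by itself; moving it takes up to 3 N at its bar. Down on an empty station its foot is 3 mm above the deck, too low for a plate to enter.
- bar1 (a point): Middle of the black cross bar at the free end of clip 1: a bar 30 mm long (along the station's y) and 10 mm thick, gripped on its two ends from above. It swings up and over, away from the robot, in an arc of radius 46 mm about the hinge.
- hinge1 (a point): Hinge axis of clip 1, parallel to the station's y: 50 mm beyond the station point and 20 mm above it. With the clip at 0 the bar's middle is 46 mm to the station's -x and 6 mm above this axis; it turns up about the axis by the clip's angle. The foot that presses on the plate is about 32 mm in front of the axis.
- clip2 (a joint): Angle (rad) of the spring clip of station 2: 0 fully down on an empty station, about 0.16 resting on a plate, 1.9 folded up and back. An over-centre spring pushes it down below 0.95 and up above 0.95, so it stays up by itself; moving it takes up to 3 N at its bar. Down on an empty station its foot is 3 mm above the deck, too low for a plate to enter.
- bar2 (a point): Middle of the black cross bar at the free end of clip 2: a bar 30 mm long (along the station's y) and 10 mm thick, gripped on its two ends from above. It swings up and over, away from the robot, in an arc of radius 46 mm about the hinge.
- hinge2 (a point): Hinge axis of clip 2, parallel to the station's y: 50 mm beyond the station point and 20 mm above it. With the clip at 0 the bar's middle is 46 mm to the station's -x and 6 mm above this axis; it turns up about the axis by the clip's angle. The foot that presses on the plate is about 32 mm in front of the axis.
- clip3 (a joint): Angle (rad) of the spring clip of station 3: 0 fully down on an empty station, about 0.16 resting on a plate, 1.9 folded up and back. An over-centre spring pushes it down below 0.95 and up above 0.95, so it stays up by itself; moving it takes up to 3 N at its bar. Down on an empty station its foot is 3 mm above the deck, too low for a plate to enter.
- bar3 (a point): Middle of the black cross bar at the free end of clip 3: a bar 30 mm long (along the station's y) and 10 mm thick, gripped on its two ends from above. It swings up and over, away from the robot, in an arc of radius 46 mm about the hinge.
- hinge3 (a point): Hinge axis of clip 3, parallel to the station's y: 50 mm beyond the station point and 20 mm above it. With the clip at 0 the bar's middle is 46 mm to the station's -x and 6 mm above this axis; it turns up about the axis by the clip's angle. The foot that presses on the plate is about 32 mm in front of the axis.
- start (a joint): Travel (m) of the start button: 0 up, 0.006 fully down; a spring returns it. Fully down takes 5 N.
- start_top (a point): Centre of the top of the start button, a black disc 32 mm across in a steel ring, on top of a grey control box 80 x 110 x 50 mm (also with a smaller black knob, not used); pressed straight down.
- spool: Bystander, not part of the job: thread spool, 38 mm across, 42 mm tall; origin at its underside (handled tools: near the middle).
- tin: Bystander, not part of the job: flat tin, 64 mm across, 28 mm tall; origin at its underside (handled tools: near the middle).
- awl: Bystander, not part of the job: awl with a handle, 140 mm long, lying; origin at its underside (handled tools: near the middle).
- dye: Bystander, not part of the job: dye bottle, 48 mm across, 120 mm tall; origin at its underside (handled tools: near the middle).
- weight: Bystander, not part of the job: stone weight block 100 x 60 x 50 mm; origin at its underside (handled tools: near the middle).
- mallet: Bystander, not part of the job: mallet, 240 mm long, lying; origin at its underside (handled tools: near the middle).

How it is judged (in metres and radians):
On the way, in this order (a step that is already met when the one before it is completed fails the run):
1. every plate is home in a station with its clip down on it, and no clip is up (((x of plate1_mid in the frame of station1 between -0.006 and 0.006 m and y of plate1_mid in the frame of station1 between -0.006 and 0.006 m and z of plate1_mid in the frame of station1 between -0.004 and 0.004 m and angle between the x axis of plate1_mid and the x axis of station1, either way round below 0.15 rad and value of joint clip1 between 0.08 and 0.28 rad) or (x of plate1_mid in the frame of station2 between -0.006 and 0.006 m and y of plate1_mid in the frame of station2 between -0.006 and 0.006 m and z of plate1_mid in the frame of station2 between -0.004 and 0.004 m and angle between the x axis of plate1_mid and the x axis of station2, either way round below 0.15 rad and value of joint clip2 between 0.08 and 0.28 rad) or (x of plate1_mid in the frame of station3 between -0.006 and 0.006 m and y of plate1_mid in the frame of station3 between -0.006 and 0.006 m and z of plate1_mid in the frame of station3 between -0.004 and 0.004 m and angle between the x axis of plate1_mid and the x axis of station3, either way round below 0.15 rad and value of joint clip3 between 0.08 and 0.28 rad)) and ((x of plate2_mid in the frame of station1 between -0.006 and 0.006 m and y of plate2_mid in the frame of station1 between -0.006 and 0.006 m and z of plate2_mid in the frame of station1 between -0.004 and 0.004 m and angle between the x axis of plate2_mid and the x axis of station1, either way round below 0.15 rad and value of joint clip1 between 0.08 and 0.28 rad) or (x of plate2_mid in the frame of station2 between -0.006 and 0.006 m and y of plate2_mid in the frame of station2 between -0.006 and 0.006 m and z of plate2_mid in the frame of station2 between -0.004 and 0.004 m and angle between the x axis of plate2_mid and the x axis of station2, either way round below 0.15 rad and value of joint clip2 between 0.08 and 0.28 rad) or (x of plate2_mid in the frame of station3 between -0.006 and 0.006 m and y of plate2_mid in the frame of station3 between -0.006 and 0.006 m and z of plate2_mid in the frame of station3 between -0.004 and 0.004 m and angle between the x axis of plate2_mid and the x axis of station3, either way round below 0.15 rad and value of joint clip3 between 0.08 and 0.28 rad)) and ((x of plate3_mid in the frame of station1 between -0.006 and 0.006 m and y of plate3_mid in the frame of station1 between -0.006 and 0.006 m and z of plate3_mid in the frame of station1 between -0.004 and 0.004 m and angle between the x axis of plate3_mid and the x axis of station1, either way round below 0.15 rad and value of joint clip1 between 0.08 and 0.28 rad) or (x of plate3_mid in the frame of station2 between -0.006 and 0.006 m and y of plate3_mid in the frame of station2 between -0.006 and 0.006 m and z of plate3_mid in the frame of station2 between -0.004 and 0.004 m and angle between the x axis of plate3_mid and the x axis of station2, either way round below 0.15 rad and value of joint clip2 between 0.08 and 0.28 rad) or (x of plate3_mid in the frame of station3 between -0.006 and 0.006 m and y of plate3_mid in the frame of station3 between -0.006 and 0.006 m and z of plate3_mid in the frame of station3 between -0.004 and 0.004 m and angle between the x axis of plate3_mid and the x axis of station3, either way round below 0.15 rad and value of joint clip3 between 0.08 and 0.28 rad)) and value of joint each of clip1, clip2, clip3 below 0.28 rad), for 0.3 s.
2. the start button is pressed fully down (value of joint start above 0.005 m), for 0.05 s.
3. the start button has sprung back (value of joint start below 0.0015 m), for 0.2 s.
At the end, for the whole second after the job is handed in: Every plate lies flat in a station, its centre within 6 mm of the home point lengthways and across (4 mm in height) and square within 0.15 rad, with that station's clip resting on it (0.08 to 0.28 rad); no clip is up; the start button has been pressed (past 5 mm) after that and is up again (all of step 1 and value of joint start below 0.0015 m); the robot touches nothing.
It fails at once if a bystander is moved more than 5 cm (distance of any of spool, tin, awl, dye, weight, mallet from where it was at the start of the episode above 0.05 m).
Of plate1, plate2, plate3 only 2 to 3 are there at a start; the rules pass over those that are not, and their reading is None.
At some moment in a run one of plate1, plate2, plate3 may be knocked a few centimetres aside while the robot is not near it.
Once in a run the grip may slacken for a moment while it holds something.
It also fails if it takes over 210 s, if anything falls off the work surface, if the arm or the gripper's body presses on something with over 40 N, if the wrist force passes 120 N, or if a joint passes its speed limit or range.

## Working session

There is one attempt and no reset: what is moved stays moved. The work goes in short steps, Python scripts to look and compute and a tool call to move; the robot and the scene stay as the last step left them, time stands still between calls to the robot, and variables do not carry over. Pictures are saved under pics/ and viewed, at most 16 in all, crops included, and the job is handed in when it is done.

Besides the shell and the picture viewer there is one more tool, called after "Request:" by a JSON object that holds its "op" and its "data", one argument or row to a line. drive_tool: Moves the arm, as the interface text tells. Its arguments: {"type":"object","properties":{"increments":{"type":"array"},"squeeze":{"type":"number"}},"required":["increments"]}

```bash
ls; mkdir -p pics; cat > h.py <<'E'
import numpy as np, cv2
from plant import r, capture, camera_model, job
def cam(n):
    m=camera_model(n);R=cv2.Rodrigues(np.array(m["rvec"],float))[0]
    return np.array(m["camera_matrix"],float),m["k1"],R,np.array(m["tvec"],float).ravel()
def ray(c,uv):
    K,k1,R,t=c
    d=np.linalg.inv(K)@np.array([uv[0],uv[1],1.]);rd=np.hypot(d[0],d[1]);x=rd
    for _ in range(30): x=rd/(1+k1*x*x)
    s=x/rd if rd>1e-9 else 1
    return -R.T@t, R.T@np.array([d[0]*s,d[1]*s,1.])
def plane(c,uv,z):
    o,d=ray(c,uv);return o+d*(z-o[2])/d[2]
def proj(c,p):
    K,k1,R,t=c
    q=R@np.array(p,float)+t;a=q[:2]/q[2];a=a*(1+k1*(a@a));return (K@np.array([a[0],a[1],1]))[:2]
def tri(*cr):
    A=np.zeros((3,3));b=np.zeros(3)
    for c,uv in cr:
        o,d=ray(c,uv);d=d/np.linalg.norm(d);P=np.eye(3)-np.outer(d,d);A+=P;b+=P@o
    p=np.linalg.solve(A,b)
    return p
def shot(n,f):
    im=capture(n);cv2.imwrite("pics/"+f,cv2.cvtColor(im,cv2.COLOR_RGB2BGR));return im
E
python3 - <<'E'
from h import *
for n in("scene","top","wrist"):
    c=cam(n);shot(n,n+"0.png");print(n,c[0].round(1).tolist(),c[1],(-c[2].T@c[3]).round(3),c[2].round(2).tolist())
print(r.get_state())
E
```

```text
pics
scene [[428.4, 0.0, 281.3], [0.0, 428.4, 210.5], [0.0, 0.0, 1.0]] -0.015054446353531835 [ 1.252 -0.25   0.973] [[0.3, 0.95, 0.01], [0.74, -0.23, -0.63], [-0.6, 0.19, -0.78]]
top [[494.4, 0.0, 273.0], [0.0, 494.4, 208.6], [0.0, 0.0, 1.0]] -0.025476485695758395 [ 0.406 -0.058  1.386] [[0.02, -1.0, -0.0], [-0.99, -0.02, -0.13], [0.13, 0.0, -0.99]]
wrist [[321.8, 0.0, 276.0], [0.0, 321.8, 209.2], [0.0, 0.0, 1.0]] -0.062162791313956266 [0.259 0.626 0.385] [[-0.29, -0.96, 0.0], [-0.93, 0.28, 0.25], [-0.24, 0.07, -0.97]]
{'time_s': 0.15, 'joints': array([ 8.98450877e+01,  2.05837915e+01,  6.48571865e-01, -1.51749350e-02,
       -7.01373389e+01, -1.65056511e+01]), 'qd': array([ 0.02817468, -0.02940409,  0.06717735,  0.04751219,  0.05474863,
        0.03351281]), 'joint_torque': array([-1.24634807e-03, -5.83275247e+01,  2.93292063e+01,  7.00119808e+00,
        8.75510654e-03, -1.15288221e-04]), 'tcp_pos': array([0.19345676, 0.64632629, 0.23683694]), 'eef_rot': array([ 1.79926378e+02, -6.93701426e-03, -1.66657240e+01]), 'contact_force': array([ 0.63756918, -1.50220389,  0.13977698]), 'moment': array([0.01917629, 0.00061465, 0.04353272]), 'gripper_force': 0.0, 'gripper_width': 0.08789355343292589}
```

View pics/top0.png

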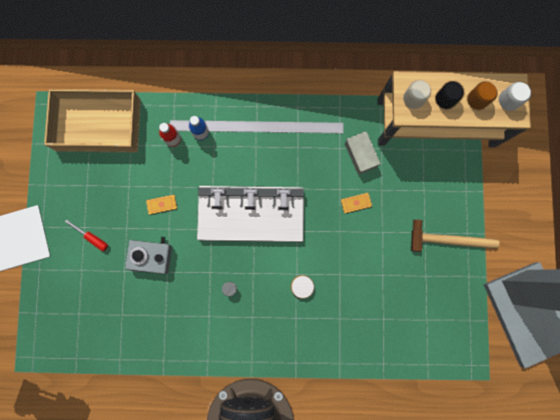

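View pics/scene0.png

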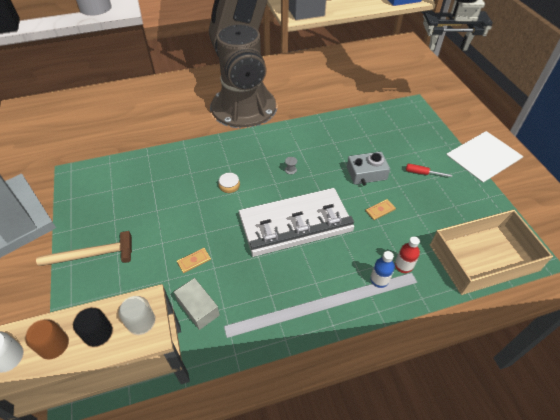

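The top view shows two orange plates at (161,205) and (356,203), and the warmer at (198–304, 187–242) with its clips at the far side. The start button is at (138,256). The scene view shows the same two plates at (381,210) and (194,260), with all clips down.

```bash
cat >> h.py <<'E'
def blobs(im,lo,hi,amin=60):
    m=cv2.inRange(cv2.cvtColor(im,cv2.COLOR_RGB2HSV),lo,hi)
    m=cv2.morphologyEx(m,cv2.MORPH_CLOSE,np.ones((5,5)))
    return [c for c in cv2.findContours(m,cv2.RETR_EXTERNAL,cv2.CHAIN_APPROX_NONE)[0] if cv2.contourArea(c)>amin]
ORANGE=((10,140,120),(28,255,255)); WHITE=((0,0,185),(179,40,255))
def wrect(c,cnt,z):
    "contour -> min-area rect in world at height z"
    p=np.array([plane(c,q[0],z)[:2] for q in cnt],np.float32);(cx,cy),(w,h),a=cv2.minAreaRect(p)
    if w<h: a+=90;w,h=h,w
    return np.round([cx,cy,w,h],4),round((a+90)%180-90,1)
E
python3 - <<'E'
from h import *
C={}
for n in("top","scene"):
    im=cv2.cvtColor(cv2.imread("pics/%s0.png"%n),cv2.COLOR_BGR2RGB);c=cam(n);C[n]=c
    for k,z in((ORANGE,.008),(WHITE,.03)):
        for b in blobs(im,*k):
            x,y,w,h=cv2.boundingRect(b)
            if n=="top" and not(40<x<480 and 150<y<300): continue
            if n=="scene" and not(130<x<430 and 150<y<290): continue
            M=cv2.moments(b);print(n,z,(round(M["m10"]/M["m00"],1),round(M["m01"]/M["m00"],1)),(x,y,w,h),wrect(c,b,z))
# enlarge crops
a=cv2.imread("pics/top0.png")[170:280,115:315];b=cv2.imread("pics/scene0.png")[140:260,225:415]
a=cv2.resize(a,None,fx=3.9,fy=3.9,interpolation=cv2.INTER_CUBIC)
cv2.imwrite("pics/a.png",a);cv2.imwrite("pics/b.png",cv2.resize(b,None,fx=4,fy=4,interpolation=cv2.INTER_CUBIC))
E
```

```text
top 0.008 (433.1, 393.1) (259, 297, 301, 123) (array([ 0.1804, -0.4304,  0.8148,  0.3251]), -89.4)
top 0.008 (161.3, 204.2) (147, 195, 30, 19) (array([0.5888, 0.261 , 0.0792, 0.0407]), -77.2)
top 0.008 (355.8, 202.7) (341, 193, 30, 20) (array([ 0.6021, -0.2873,  0.0792,  0.0398]), -75.0)
top 0.03 (302.2, 286.5) (292, 276, 22, 22) (array([ 0.3672, -0.1361,  0.0556,  0.0552]), -44.5)
top 0.03 (251.7, 216.6) (197, 186, 106, 55) (array([0.5661, 0.0096, 0.2887, 0.1484]), -89.9)
scene 0.03 (195.9, 298.9) (176, 279, 40, 42) (array([ 0.7295, -0.2993,  0.1015,  0.0564]), 21.2)
scene 0.03 (320.7, 303.5) (225, 261, 191, 76) (array([0.8313, 0.0084, 0.5121, 0.0562]), -86.3)
scene 0.03 (303.8, 239.1) (252, 225, 102, 31) (array([0.6404, 0.0109, 0.2878, 0.0212]), -89.3)
scene 0.03 (291.7, 213.8) (239, 188, 110, 53) (array([0.554 , 0.0111, 0.2892, 0.1271]), -89.9)
scene 0.03 (228.5, 179.5) (219, 173, 20, 14) (array([ 0.3682, -0.1347,  0.0573,  0.0532]), 73.0)
```

View pics/a.png

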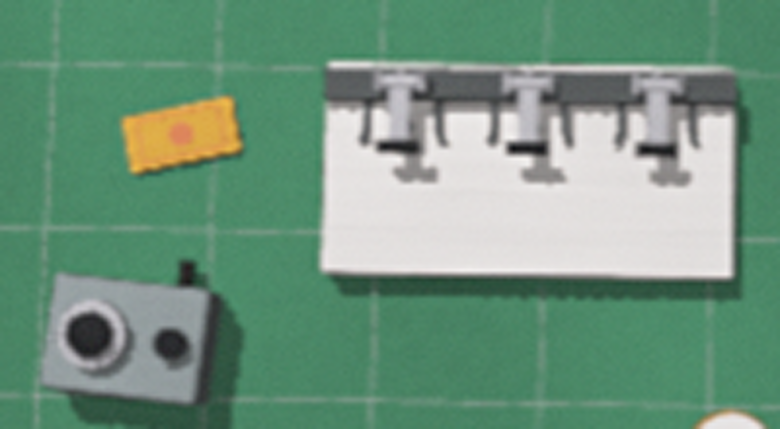

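View pics/b.png

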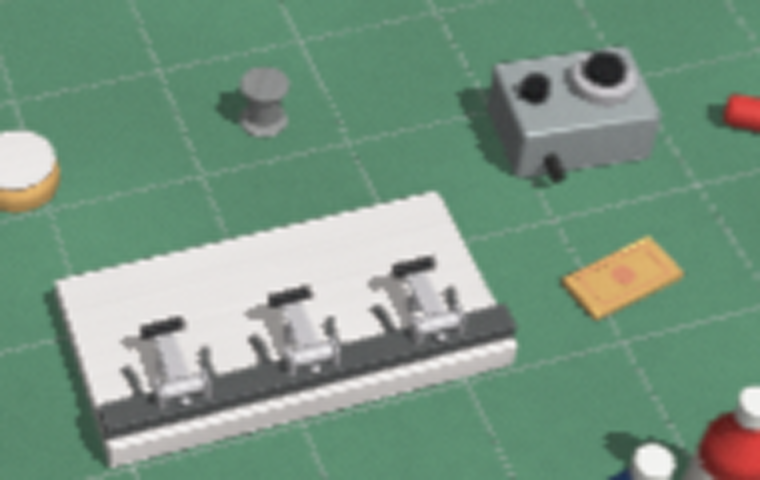

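```bash
python3 - <<'E'
from h import *
t,s=cam("top"),cam("scene")
for n,a,b in(("bar1",(217.3,207.9),(328.25,206.75)),("bar2",(250.1,207.9),(297.5,214)),("bar3",(283.2,208.2),(265.5,222)),("btn",(138.1,255.6),(376.2,157.5)),("plL",(161.3,204.2),(381,208.7)),("spool",(217+12,289),(291,159.5))):
    p=tri((t,a),(s,b));print(n,p.round(4),(proj(t,p)-a).round(1),(proj(s,p)-b).round(1))
E
```

```text
bar1 [0.5755 0.0995 0.0584] [-1.  -0.3] [-1.   0.1]
bar2 [0.5765 0.01   0.0605] [-0.8 -0.2] [-0.8  0.1]
bar3 [ 0.5769 -0.08    0.06  ] [-0.6 -0.2] [-0.6  0. ]
btn [0.443  0.3062 0.0652] [-0.9 -0.3] [-0.8  0.1]
plL [0.59   0.2634 0.0077] [-0.8 -0.3] [-0.9  0.1]
spool [0.3584 0.0627 0.0472] [-0.9 -0.3] [-0.8  0.1]
```

Request:
{"op": "drive_tool", "data": {
  "increments": [
    [[1, 0, 0, 0, -0.0463], [1, 0, 0, 0, -0.0463]]
  ],
  "squeeze": 30
}}

```text
time_s: 0.4
tcp_pos: [0.1935, 0.6464, 0.2371]
eef_rot: [180.0, 0.0, 0.3]
contact_force: [0.1, -0.2, 1.0]
gripper_width: 0.0877
gripper_force: 0.0
```

Request:
{"op": "drive_tool", "data": {
  "increments": [
    [[1, 0.593, 0.912, 0, 0], [1, 0.593, 0.912, 0, 0], [1, 0.593, 0.912, 0, 0]]
  ]
}}

```text
time_s: 0.78
tcp_pos: [0.2662, 0.5341, 0.238]
eef_rot: [180.0, 0.0, -0.1]
contact_force: [-0.7, 0.0, -0.3]
gripper_width: 0.0874
gripper_force: 0.0
```

Request:
{"op": "drive_tool", "data": {
  "increments": [
    [[1, 0.593, 0.912, 0, 0], [1, 0.593, 0.912, 0, 0], [1, 0.593, 0.912, 0, 0]]
  ]
}}

```text
time_s: 1.15
tcp_pos: [0.3371, 0.4252, 0.2378]
eef_rot: [180.0, 0.0, -0.2]
contact_force: [0.6, 0.4, 0.0]
gripper_width: 0.0875
gripper_force: 0.0
```

Request:
{"op": "drive_tool", "data": {
  "increments": [
    [[1, 0.593, 0.912, 0, 0], [1, 0.593, 0.912, 0, 0], [1, 0.593, 0.912, 0, 0]]
  ]
}}

```text
time_s: 1.52
tcp_pos: [0.4082, 0.3164, 0.2376]
eef_rot: [180.0, 0.0, -0.2]
contact_force: [-0.5, 0.2, -0.7]
gripper_width: 0.0872
gripper_force: 0.0
```

Request:
{"op": "drive_tool", "data": {
  "increments": [
    [[1, 0.6, 0.9, 0, 0], [1, 0.6, 0.9, 0, 0], [1, 0.6, 0.9, 0, 0]]
  ]
}}

```text
time_s: 1.9
tcp_pos: [0.4804, 0.2087, 0.2373]
eef_rot: [180.0, 0.0, -0.2]
contact_force: [0.0, 0.6, -1.0]
gripper_width: 0.0874
gripper_force: 0.0
```

Request:
{"op": "drive_tool", "data": {
  "increments": [
    [[1, 0.58, 0.9, 0, 0], [1, 0.58, 0.9, 0, 0], [1, 0.58, 0.9, 0, 0], [1, 0.58, 0.9, 0, 0]]
  ]
}}

```text
time_s: 2.4
tcp_pos: [0.5487, 0.1032, 0.2372]
eef_rot: [180.0, 0.0, -0.0]
contact_force: [-0.5, 1.0, 0.0]
gripper_width: 0.0877
gripper_force: 0.0
```

```bash
python3 - <<'E'
from h import *
print(r.get_state()["tcp_pos"])
c=cam("wrist");im=shot("wrist","w1.png");print((-c[2].T@c[3]).round(3))
b=cv2.resize(cv2.cvtColor(im,cv2.COLOR_RGB2BGR),None,fx=1.42,fy=1.42);cv2.imwrite("pics/w1b.png",b)
E
```

```text
[0.54874782 0.10322337 0.23715862]
[0.617 0.103 0.385]
```

View pics/w1b.png

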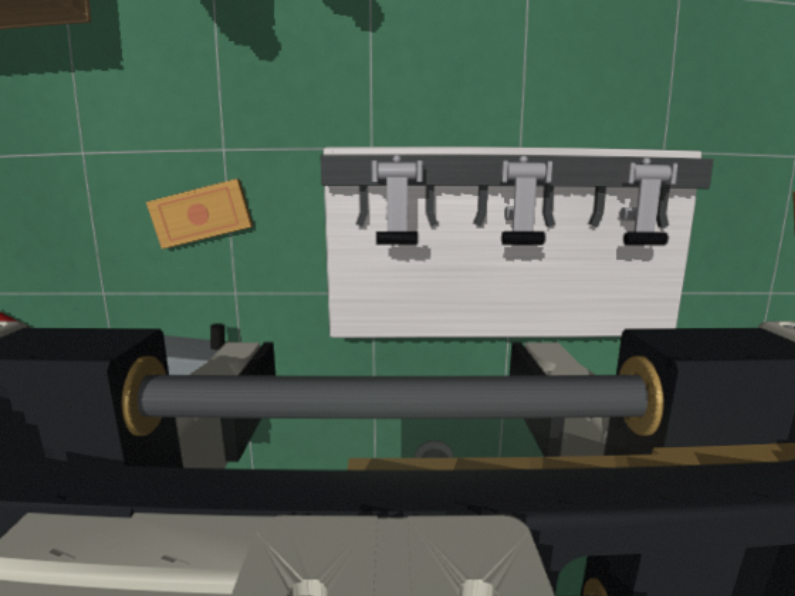

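The wrist view shows bar1 at (397,238), bar2 at (523,238) and bar3 at (645,238), with the left plate at (198,214) in the enlarged picture.

```bash
python3 - <<'E'
from h import *
c=cam("wrist")
im=cv2.cvtColor(cv2.imread("pics/w1.png"),cv2.COLOR_BGR2RGB)
for b in blobs(im,*ORANGE,amin=400):
    print("pl",cv2.boundingRect(b),wrect(c,b,.008))
g=im[:,:,:].max(2)
for k,u in enumerate((397,523,645)):
    u/=1.42;x0,x1=int(u-22),int(u+22);m=(g[150:175,x0:x1]<45).astype(np.uint8)
    n,l,st,ce=cv2.connectedComponentsWithStats(m);i=1+np.argmax(st[1:,4]);uv=ce[i]+[x0,150]
    p=plane(c,uv,.060);print("bar",k+1,uv.round(1),st[i],p.round(4),"2view",tri((c,uv),(cam("top"),[(217.3,207.9),(250.1,207.9),(283.2,208.2)][k])).round(4))
# deck corners (zoom px)
for uv in((325,153),(331,337),(677,337),(700,154)): print(plane(c,np.array(uv)/1.42,.03).round(4))
E
```

```text
pl (104, 127, 72, 47) (array([0.5878, 0.2626, 0.079 , 0.0387]), -77.1)
bar 1 [279.7 167.1] [  9  13  28   9 242] [0.5747 0.0991 0.06  ] 2view [0.5746 0.0981 0.0554]
bar 2 [367.9 167.2] [  8  13  29   9 247] [0.575  0.0093 0.06  ] 2view [0.5754 0.0084 0.0588]
bar 3 [454.1 167.5] [  7  13  31   9 239] [ 0.5754 -0.0812  0.06  ] 2view [ 0.576  -0.0814  0.0602]
[0.6342 0.153  0.03  ]
[0.4886 0.153  0.03  ]
[ 0.488  -0.1387  0.03  ]
[ 0.637  -0.1344  0.03  ]
```

Request:
{"op": "drive_tool", "data": {
  "increments": [
    [[0.3, 0.225, 0.031, 1, 0], [0.3, 0.225, 0.031, 1, 0], [0.3, 0.225, 0.031, 1, 0]]
  ],
  "squeeze": 15
}}

```text
time_s: 2.82
tcp_pos: [0.5728, 0.0991, 0.1132]
eef_rot: [179.8, 0.5, 0.1]
contact_force: [-0.4, -0.7, 1.0]
gripper_width: 0.063
gripper_force: 0.0
```

Request:
{"op": "drive_tool", "data": {
  "increments": [
    [[0.3, 0, 0, 0.54, 0], [0.3, 0, 0, 0.54, 0], [0.3, 0, 0, 0.54, 0], [-1, 0, 0, 0.54, 0], [-1, 0, 0, 0.54, 0]]
  ]
}}

```text
time_s: 3.45
tcp_pos: [0.5766, 0.0992, 0.0548]
eef_rot: [-179.9, -0.2, 0.0]
contact_force: [0.2, -0.4, -0.2]
gripper_width: 0.0424
gripper_force: 0.0
```

Request:
{"op": "drive_tool", "data": {
  "increments": [
    [[-1, 0, 0, 0, 0], [-1, 0, 0, 0, 0]]
  ]
}}

```text
time_s: 3.7
tcp_pos: [0.5761, 0.0997, 0.0536]
eef_rot: [-179.9, -0.1, 0.0]
contact_force: [-2.9, 6.1, 4.8]
gripper_width: 0.0298
gripper_force: 15.0
```

Request:
{"op": "drive_tool", "data": {
  "increments": [
    [[-1, 0.028, 0, -0.101, 0], [-1, 0.088, 0, -0.199, 0], [-1, 0.174, 0, -0.275, 0], [-1, 0.28, 0, -0.322, 0], [-1, 0.375, 0, -0.337, 0]]
  ]
}}

```text
time_s: 4.32
tcp_pos: [0.6213, 0.0998, 0.0944]
eef_rot: [-179.9, -0.1, 0.0]
contact_force: [-1.1, 5.2, 2.2]
gripper_width: 0.0292
gripper_force: 15.0
```

Request:
{"op": "drive_tool", "data": {
  "increments": [
    [[-1, 0.096, 0, 0.01, 0], [-1, 0.169, 0, 0.035, 0], [0.1, 0.169, 0, 0.035, 0], [0.1, 0.169, 0, 0.035, 0], [0.1, 0.169, 0, 0.035, 0]]
  ]
}}

```text
time_s: 4.95
tcp_pos: [0.6404, 0.0983, 0.0887]
eef_rot: [180.0, 0.1, -0.0]
contact_force: [0.9, -0.4, -0.3]
gripper_width: 0.0476
gripper_force: 0.0
```

Request:
{"op": "drive_tool", "data": {
  "increments": [
    [[0.3, 0, 0, -0.6, 0], [0.3, 0, 0, -0.6, 0], [0.3, 0, 0, -0.6, 0]]
  ]
}}

```text
time_s: 5.32
tcp_pos: [0.6412, 0.0987, 0.1621]
eef_rot: [-179.9, -0.1, -0.0]
contact_force: [0.2, -0.5, -0.4]
gripper_width: 0.0569
gripper_force: 0.0
```

Request:
{"op": "drive_tool", "data": {
  "increments": [
    [[1, -0.44, -0.4, 0, 0], [1, -0.44, -0.4, 0, 0], [1, -0.44, -0.4, 0, 0]]
  ]
}}

```text
time_s: 5.7
tcp_pos: [0.5874, 0.1469, 0.1602]
eef_rot: [180.0, 0.1, 0.1]
contact_force: [-0.7, -0.4, -0.2]
gripper_width: 0.0813
gripper_force: 0.0
```

```bash
cat >> h.py <<'E'
def plates(n,z=.008,amin=100):
    c=cam(n);im=capture(n);cv2.imwrite("pics/last_%s.png"%n,cv2.cvtColor(im,cv2.COLOR_RGB2BGR))
    return [(cv2.boundingRect(b),)+wrect(c,b,z) for b in blobs(im,*ORANGE,amin=amin)]
E
python3 - <<'E'
from h import *
s=r.get_state();print(s["tcp_pos"],s["joints"].round(1))
print(plates("wrist",amin=400));print([p for p in plates("top") if p[0][1]<300])
E
```

```text
[0.58738118 0.14688801 0.16019651] [ 32.5  17.5 -14.4  -0.  -58.2  57.6]
[((112, 168, 89, 56), array([0.5889, 0.2622, 0.0795, 0.0391]), -77.5)]
[((257, 297, 303, 123), array([ 0.1804, -0.4278,  0.8203,  0.3251]), -89.4), ((0, 266, 73, 154), array([0.2036, 0.5914, 0.4187, 0.1962]), 4.5), ((341, 193, 30, 20), array([ 0.6021, -0.2873,  0.0792,  0.0397]), -75.0), ((484, 147, 72, 134), array([ 0.5818, -0.7484,  0.3801,  0.1957]), 0.0), ((339, 86, 44, 9), array([ 0.9306, -0.3034,  0.1256,  0.0235]), -86.2), ((469, 82, 28, 18), array([ 0.943 , -0.664 ,  0.0761,  0.054 ]), 70.5), ((171, 68, 108, 10), array([0.9772, 0.0943, 0.3126, 0.0242]), 88.7), ((0, 65, 261, 150), array([0.8091, 0.3604, 0.7595, 0.4441]), -84.8)]
```

Request:
{"op": "drive_tool", "data": {
  "increments": [
    [[1, -0.009, -1, 0, 0.1], [1, -0.009, -1, 0, 0.1], [1, -0.009, -1, 0, 0.1], [1, -0.009, -1, 0, 0.1], [1, -0.009, -1, 0, 0.1]]
  ]
}}

```text
time_s: 6.42
tcp_pos: [0.5876, 0.266, 0.1603]
eef_rot: [179.9, 0.0, -36.0]
contact_force: [-0.2, -0.2, -0.1]
gripper_width: 0.0877
gripper_force: 0.0
```

Request:
{"op": "drive_tool", "data": {
  "increments": [
    [[1, -0.057, -0.013, 0.5, 0.1147], [1, -0.057, -0.013, 0.5, 0.1147], [1, -0.057, -0.013, 0.5, 0.1147], [1, -0.057, -0.013, 0.5, 0.1147], [1, -0.057, -0.013, 0.5, 0.1147]]
  ]
}}

```text
time_s: 7.05
tcp_pos: [0.5829, 0.2713, 0.1007]
eef_rot: [180.0, -0.0, -77.2]
contact_force: [0.1, 0.3, 0.3]
gripper_width: 0.0874
gripper_force: 0.0
```

```bash
python3 - <<'E'
from h import *
s=r.get_state();print(s["tcp_pos"],s["eef_rot"]);shot("wrist","w2.png")
E
```

```text
[0.58291077 0.27129174 0.10072822] [ 1.79986447e+02 -1.18760371e-02 -7.71932404e+01]
```

View pics/w2.png

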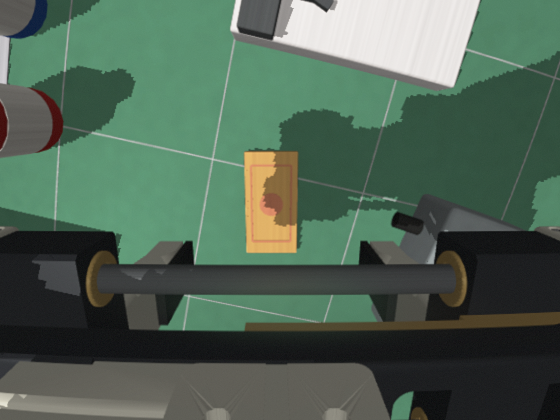

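The wrist view shows the plate squared up with the jaws at (245–298, 152–253). It is slightly off the jaw centreline, so I'll correct that while descending.

Request:
{"op": "drive_tool", "data": {
  "increments": [
    [[0.5, -0.015, -0.032, 0.4, 0], [0.5, -0.015, -0.032, 0.65, 0], [0.5, -0.015, -0.032, 0.727, 0], [0.5, -0.015, -0.032, 0.727, 0], [0.5, -0.015, -0.032, 0.727, 0]]
  ],
  "squeeze": 35
}}

```text
time_s: 7.72
tcp_pos: [0.5866, 0.2751, 0.0152]
eef_rot: [-179.9, 0.0, -77.2]
contact_force: [0.2, 0.1, 0.7]
gripper_width: 0.066
gripper_force: 0.0
```

Request:
{"op": "drive_tool", "data": {
  "increments": [
    [[-1, 0, 0, 0, 0], [-1, 0, 0, 0, 0], [-1, 0, 0, 0, 0], [-1, 0, 0, 0, 0]]
  ]
}}

```text
time_s: 8.22
tcp_pos: [0.5859, 0.2746, 0.0141]
eef_rot: [-180.0, 0.0, -77.3]
contact_force: [-1.1, -0.4, 2.3]
gripper_width: 0.0391
gripper_force: 35.0
```

Request:
{"op": "drive_tool", "data": {
  "increments": [
    [[-1, 0, 0, -0.6, 0], [-1, 0, 0, -0.6, 0], [-1, 0, 0, -0.6, 0]]
  ]
}}

```text
time_s: 8.6
tcp_pos: [0.5858, 0.2747, 0.0863]
eef_rot: [-179.9, 0.1, -77.3]
contact_force: [-0.2, -0.3, -2.5]
gripper_width: 0.0393
gripper_force: 35.0
```

Request:
{"op": "drive_tool", "data": {
  "increments": [
    [[-1, 0, 0, -0.6, -0.107], [-1, 0, 0, -0.6, -0.107], [-1, 0, 0, -0.6, -0.107], [-1, 0, 0, -0.6, -0.107], [-1, 0, 0, -0.6, -0.107]]
  ]
}}

```text
time_s: 9.22
tcp_pos: [0.5849, 0.274, 0.1557]
eef_rot: [179.8, 0.1, -38.8]
contact_force: [0.3, 0.1, -1.3]
gripper_width: 0.0395
gripper_force: 35.0
```

Request:
{"op": "drive_tool", "data": {
  "increments": [
    [[-1, 0, 0, 0, -0.1077], [-1, 0, 0, 0, -0.1077], [-1, 0, 0, 0, -0.1077], [-1, 0, 0, 0, -0.1077], [-1, 0, 0, 0, -0.1077]]
  ]
}}

```text
time_s: 9.85
tcp_pos: [0.5853, 0.2742, 0.1565]
eef_rot: [179.9, 0.1, -0.2]
contact_force: [0.7, -0.7, -2.4]
gripper_width: 0.0388
gripper_force: 35.0
```

Request:
{"op": "drive_tool", "data": {
  "increments": [
    [[-1, -0.267, 0.73, 0, 0], [-1, -0.267, 0.73, 0, 0], [-1, -0.267, 0.73, 0, 0]]
  ]
}}

```text
time_s: 10.22
tcp_pos: [0.5527, 0.1849, 0.1576]
eef_rot: [180.0, 0.1, -0.3]
contact_force: [0.1, 1.4, -1.3]
gripper_width: 0.0392
gripper_force: 35.0
```

Request:
{"op": "drive_tool", "data": {
  "increments": [
    [[-1, -0.267, 0.73, 0, 0], [-1, -0.267, 0.73, 0, 0], [-1, -0.267, 0.73, 0, 0], [-1, -0.267, 0.73, 0, 0]]
  ]
}}

```text
time_s: 10.72
tcp_pos: [0.5225, 0.0998, 0.1579]
eef_rot: [-180.0, -0.0, -0.1]
contact_force: [0.7, 0.3, -2.2]
gripper_width: 0.039
gripper_force: 35.0
```

```bash
python3 - <<'E'
from h import *
s=r.get_state();print(s["tcp_pos"],s["eef_rot"],s["gripper_width"]);shot("wrist","w3.png")
im=cv2.imread("pics/w3.png");c=cam("wrist")
for b in blobs(cv2.cvtColor(im,cv2.COLOR_BGR2RGB),*ORANGE,amin=300): print(cv2.boundingRect(b))
E
```

```text
[0.52246551 0.09982972 0.15793548] [-1.79978877e+02 -4.72934900e-02 -7.77961967e-02] 0.03897870981166635
(236, 160, 81, 104)
```

View pics/w3.png

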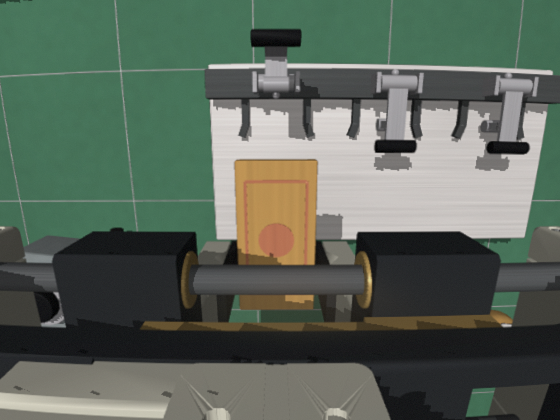

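The plate is held square, at (236–317, 160–310), in line with clip1's centreline, and clip1 is up at (276,38). Lowering it onto the deck next.

Request:
{"op": "drive_tool", "data": {
  "increments": [
    [[-1, 0, 0, 0.45, 0], [-1, 0, 0, 0.8, 0], [-1, 0, 0, 0.92, 0], [-1, 0, 0, 0.935, 0], [-1, 0, 0, 0.935, 0]]
  ]
}}

```text
time_s: 11.4
tcp_pos: [0.5228, 0.1001, 0.0468]
eef_rot: [-180.0, -0.1, 0.0]
contact_force: [0.2, 0.6, -1.6]
gripper_width: 0.0392
gripper_force: 35.0
```

Request:
{"op": "drive_tool", "data": {
  "increments": [
    [[-1, 0, 0, 0.012, 0], [-1, 0, 0, 0.012, 0], [-1, 0, 0, 0.012, 0]]
  ]
}}

```text
time_s: 11.78
tcp_pos: [0.5219, 0.0994, 0.0446]
eef_rot: [-180.0, -0.0, 0.0]
contact_force: [0.5, -0.4, -2.0]
gripper_width: 0.0391
gripper_force: 35.0
```

Request:
{"op": "drive_tool", "data": {
  "increments": [
    [[-1, 0.07, 0, 0, 0], [-1, 0.14, 0, 0, 0], [-1, 0.2, 0, 0, 0], [-1, 0.24, 0, 0, 0]]
  ]
}}

```text
time_s: 12.28
tcp_pos: [0.551, 0.0992, 0.0441]
eef_rot: [180.0, 0.0, -0.0]
contact_force: [-2.9, -0.1, 2.3]
gripper_width: 0.0396
gripper_force: 3.5
```

Request:
{"op": "drive_tool", "data": {
  "increments": [
    [[-1, 0, 0, 0, 0], [-1, 0, 0, 0, 0], [-1, 0, 0, 0, 0], [-1, 0, 0, 0, 0]]
  ]
}}

```text
time_s: 12.78
tcp_pos: [0.5504, 0.0993, 0.0441]
eef_rot: [-180.0, 0.0, 0.0]
contact_force: [-0.2, 0.8, -1.3]
gripper_width: 0.0392
gripper_force: 35.0
```

Request:
{"op": "drive_tool", "data": {
  "increments": [
    [[-1, 0.03, 0, 0, 0], [-1, 0.06, 0, 0, 0], [-1, 0.08, 0, 0, 0], [-1, 0.08, 0, 0, 0]]
  ]
}}

```text
time_s: 13.28
tcp_pos: [0.5598, 0.0993, 0.0441]
eef_rot: [180.0, 0.1, -0.0]
contact_force: [-2.6, 2.1, 1.2]
gripper_width: 0.0394
gripper_force: 35.0
```

Now pushing in 1–2 mm steps until the back stop reacts.

Request:
{"op": "drive_tool", "data": {
  "increments": [
    [[-1, 0.015, 0, 0, 0], [-1, 0.015, 0, 0, 0]]
  ]
}}

```text
time_s: 13.52
tcp_pos: [0.5599, 0.0993, 0.044]
eef_rot: [180.0, 0.2, -0.0]
contact_force: [-11.1, 4.4, 7.0]
gripper_width: 0.039
gripper_force: 35.0
```

Request:
{"op": "drive_tool", "data": {
  "increments": [
    [[-1, 0.015, 0, 0, 0], [-1, 0.015, 0, 0, 0]]
  ]
}}

```text
time_s: 13.78
tcp_pos: [0.5601, 0.0993, 0.044]
eef_rot: [180.0, 0.3, -0.0]
contact_force: [-17.2, 8.1, 13.4]
gripper_width: 0.0396
gripper_force: 35.0
```

```bash
python3 - <<'E'
from h import *
s=r.get_state();print(s["tcp_pos"],s["contact_force"]);c=cam("wrist");im=shot("wrist","w4.png")
cv2.imwrite("pics/w4c.png",cv2.resize(cv2.cvtColor(im[40:300,130:430],cv2.COLOR_RGB2BGR),None,fx=2.2,fy=2.2))
E
```

```text
[0.56005985 0.09926267 0.04399512] [-17.23755656   8.10086003  13.44317332]
```

View pics/w4c.png

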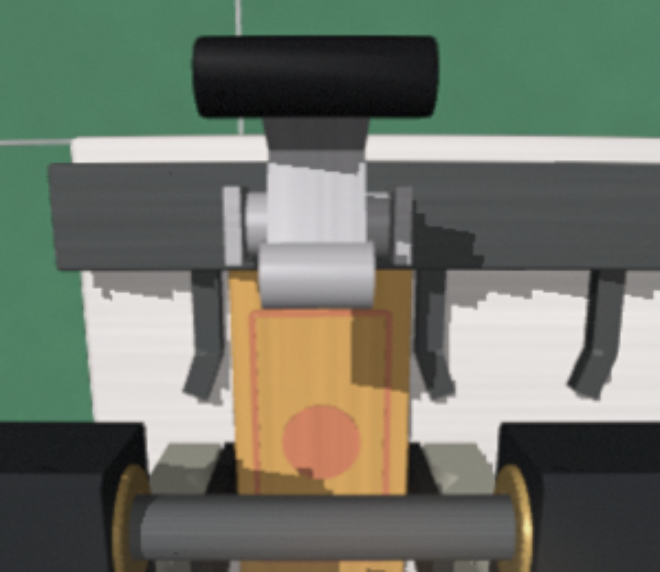

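The plate is against the back stop, between its guides, with the raised clip above it. The −17 N reaction confirms contact. Release, rise, then bring the clip down.

Request:
{"op": "drive_tool", "data": {
  "increments": [
    [[-1, -0.03, 0, 0, 0], [-1, -0.03, 0, 0, 0], [0.25, -0.03, 0, 0, 0], [0.25, -0.03, 0, 0, 0], [0.25, -0.03, 0, 0, 0]]
  ],
  "squeeze": 15
}}

```text
time_s: 14.45
tcp_pos: [0.5605, 0.0993, 0.0442]
eef_rot: [-180.0, -0.0, 0.0]
contact_force: [-0.3, -0.8, -0.3]
gripper_width: 0.0544
gripper_force: 0.0
```

Request:
{"op": "drive_tool", "data": {
  "increments": [
    [[0.25, 0, 0, -0.96, 0], [0.25, 0, 0, -0.96, 0], [0.25, 0, 0, -0.96, 0]]
  ]
}}

```text
time_s: 14.82
tcp_pos: [0.563, 0.1003, 0.1644]
eef_rot: [-179.8, -0.5, 0.0]
contact_force: [0.2, 0.0, -1.0]
gripper_width: 0.055
gripper_force: 0.0
```

Request:
{"op": "drive_tool", "data": {
  "increments": [
    [[0.25, 0.67, 0, 0, 0], [0.25, 0.67, 0, 0, 0], [0.25, 0.67, 0, 0, 0]]
  ]
}}

```text
time_s: 15.2
tcp_pos: [0.6411, 0.099, 0.1578]
eef_rot: [180.0, 0.1, -0.1]
contact_force: [-0.7, -0.2, -1.5]
gripper_width: 0.0546
gripper_force: 0.0
```

```bash
python3 - <<'E'
from h import *
s=r.get_state();print(s["tcp_pos"],s["contact_force"],s["gripper_width"])
E
```

```text
[0.64105556 0.09898214 0.15781604] [-0.68671786 -0.18519688 -1.54225153] 0.05459548652194984
```

Request:
{"op": "drive_tool", "data": {
  "increments": [
    [[0.25, 0, 0, 0.57, 0], [0.25, 0, 0, 0.57, 0], [0.25, 0, 0, 0.57, 0], [-1, 0, 0, 0.57, 0], [-1, 0, 0, 0.57, 0]]
  ]
}}

```text
time_s: 15.82
tcp_pos: [0.6414, 0.0997, 0.0929]
eef_rot: [-179.9, -0.2, 0.0]
contact_force: [-0.2, -0.1, 0.9]
gripper_width: 0.04
gripper_force: 0.0
```

Request:
{"op": "drive_tool", "data": {
  "increments": [
    [[-1, 0, 0, 0, 0], [-1, 0, 0, 0, 0], [-1, 0, 0, 0, 0]]
  ]
}}

```text
time_s: 16.2
tcp_pos: [0.6411, 0.0999, 0.092]
eef_rot: [-180.0, -0.1, 0.0]
contact_force: [-2.2, 3.4, 7.2]
gripper_width: 0.03
gripper_force: 15.0
```

Request:
{"op": "drive_tool", "data": {
  "increments": [
    [[-1, -0.083, 0, -0.03, 0], [-1, -0.179, 0, -0.04, 0], [-1, -0.274, 0, -0.026, 0], [-1, -0.38, 0, 0.022, 0], [-1, -0.467, 0, 0.0975, 0]]
  ]
}}

```text
time_s: 16.82
tcp_pos: [0.5844, 0.0998, 0.08]
eef_rot: [-179.9, -0.1, 0.0]
contact_force: [2.5, 3.1, -0.4]
gripper_width: 0.0293
gripper_force: 15.0
```

Request:
{"op": "drive_tool", "data": {
  "increments": [
    [[-1, -0.06, 0, 0.098, 0], [-1, -0.075, 0, 0.138, 0], [-1, -0.075, 0, 0.138, 0]]
  ]
}}

```text
time_s: 17.2
tcp_pos: [0.5741, 0.0997, 0.0613]
eef_rot: [180.0, 0.1, -0.0]
contact_force: [-2.4, 6.4, -0.7]
gripper_width: 0.0294
gripper_force: 15.0
```

Request:
{"op": "drive_tool", "data": {
  "increments": [
    [[0.25, 0, 0, 0, 0], [0.25, 0, 0, 0, 0], [0.25, 0, 0, -0.5, 0], [0.25, 0, 0, -0.9, 0], [0.25, 0, 0, -0.9, 0]]
  ]
}}

```text
time_s: 17.82
tcp_pos: [0.5777, 0.0998, 0.175]
eef_rot: [-179.9, -0.4, 0.0]
contact_force: [0.2, 0.2, 0.0]
gripper_width: 0.055
gripper_force: 0.0
```

Request:
{"op": "drive_tool", "data": {
  "increments": [
    [[0.25, -0.1, 0.75, 0, 0], [0.25, -0.1, 0.75, 0, 0], [0.25, -0.1, 0.75, 0, 0]]
  ]
}}

```text
time_s: 18.2
tcp_pos: [0.5624, 0.0072, 0.1697]
eef_rot: [180.0, 0.1, -0.2]
contact_force: [-0.8, 0.4, -0.4]
gripper_width: 0.0551
gripper_force: 0.0
```

Request:
{"op": "drive_tool", "data": {
  "increments": [
    [[0.25, -0.1, 0.75, 0, 0], [0.25, -0.1, 0.75, 0, 0], [0.25, -0.1, 0.75, 0, 0], [0.25, -0.1, 0.75, 0, 0]]
  ]
}}

```text
time_s: 18.7
tcp_pos: [0.5516, -0.0803, 0.1702]
eef_rot: [180.0, 0.0, -0.0]
contact_force: [-0.4, -0.3, -0.3]
gripper_width: 0.0547
gripper_force: 0.0
```

```bash
python3 - <<'E'
from h import *
s=r.get_state();print(s["tcp_pos"],s["contact_force"],s["gripper_width"]);c=cam("wrist")
im=shot("wrist","w5.png")
for b in blobs(im,*ORANGE,amin=300): print(cv2.boundingRect(b),wrect(c,b,.008),wrect(c,b,.038))
for y in(.0993,.0095,-.0808): print(proj(c,(.5755,y,.06)).round(1))
E
```

```text
[ 0.55155509 -0.08029272  0.17018679] [-0.36410956 -0.31638698 -0.34500239] 0.05470820131381036
(59, 188, 45, 36) (array([0.5413, 0.1175, 0.0429, 0.037 ]), -89.9) (array([0.5489, 0.0984, 0.0387, 0.0334]), -89.9)
(463, 94, 81, 59) (array([ 0.6239, -0.3017,  0.08  ,  0.0398]), -75.2) (array([ 0.6235, -0.2804,  0.0723,  0.036 ]), -75.2)
[ 60.2 181.3]
[165.2 180.7]
[275.6 180.5]
```

View pics/w5.png

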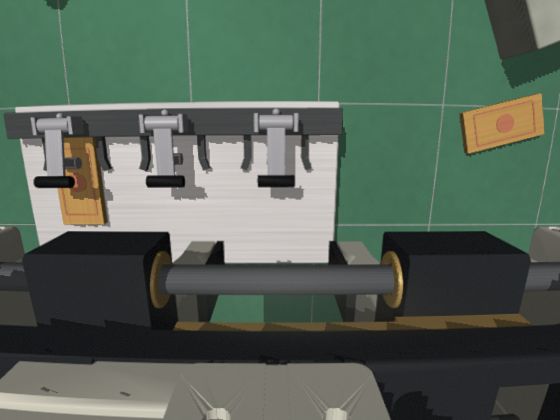

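The view shows clip1 down on the loaded plate (bar at (54,182)) and clips 2 and 3 down. The second plate has been knocked to (503,123), which works out to (0.624, −0.302). Opening clip3 now.

Request:
{"op": "drive_tool", "data": {
  "increments": [
    [[0.25, 0.2, 0.004, 0.4, 0], [0.25, 0.2, 0.004, 0.8, 0], [0.25, 0.2, 0.004, 0.98, 0], [0.25, 0.2, 0.004, 0.98, 0], [-1, 0.2, 0.004, 0.98, 0]]
  ]
}}

```text
time_s: 19.38
tcp_pos: [0.5765, -0.0805, 0.054]
eef_rot: [180.0, -0.1, 0.1]
contact_force: [0.6, -0.1, 0.5]
gripper_width: 0.0493
gripper_force: 0.0
```

Request:
{"op": "drive_tool", "data": {
  "increments": [
    [[-1, 0, 0, 0, 0], [-1, 0, 0, 0, 0], [-1, 0, 0, 0, 0]]
  ]
}}

```text
time_s: 19.75
tcp_pos: [0.5761, -0.0804, 0.0541]
eef_rot: [-179.9, -0.1, 0.0]
contact_force: [-1.8, 5.0, 3.2]
gripper_width: 0.0296
gripper_force: 15.0
```

Request:
{"op": "drive_tool", "data": {
  "increments": [
    [[-1, 0.028, 0, -0.101, 0], [-1, 0.088, 0, -0.199, 0], [-1, 0.174, 0, -0.275, 0], [-1, 0.28, 0, -0.322, 0], [-1, 0.375, 0, -0.337, 0]]
  ]
}}

```text
time_s: 20.38
tcp_pos: [0.6209, -0.0803, 0.095]
eef_rot: [-179.9, -0.1, 0.0]
contact_force: [-1.3, 5.2, 0.5]
gripper_width: 0.0296
gripper_force: 15.0
```

Request:
{"op": "drive_tool", "data": {
  "increments": [
    [[-1, 0.096, 0, 0.01, 0], [-1, 0.169, 0, 0.035, 0], [0.25, 0.169, 0, 0.035, 0], [0.25, 0.169, 0, 0.035, 0], [0.25, 0.169, 0, 0.035, 0]]
  ]
}}

```text
time_s: 21.0
tcp_pos: [0.6404, -0.0814, 0.0895]
eef_rot: [180.0, 0.0, -0.0]
contact_force: [0.4, 0.2, 0.3]
gripper_width: 0.0526
gripper_force: 0.0
```

Request:
{"op": "drive_tool", "data": {
  "increments": [
    [[0.5, 0, 0, -0.6, 0], [0.5, 0, 0, -0.6, 0], [0.5, 0, 0, -0.6, 0]]
  ]
}}

```text
time_s: 21.38
tcp_pos: [0.6411, -0.0812, 0.1625]
eef_rot: [-180.0, -0.1, -0.0]
contact_force: [-0.5, -0.5, -0.9]
gripper_width: 0.0653
gripper_force: 0.0
```

Request:
{"op": "drive_tool", "data": {
  "increments": [
    [[1, -0.2, 0.6, 0, 0], [1, -0.2, 0.6, 0, 0], [1, -0.2, 0.6, 0, 0], [1, -0.2, 0.6, 0, 0]]
  ]
}}

```text
time_s: 21.88
tcp_pos: [0.6167, -0.1527, 0.1606]
eef_rot: [-180.0, 0.1, 0.0]
contact_force: [-0.3, 0.4, -0.3]
gripper_width: 0.0872
gripper_force: 0.0
```

```bash
python3 - <<'E'
from h import *
s=r.get_state();print(s["tcp_pos"],s["eef_rot"],s["joints"].round(0));print(plates("wrist",amin=400));print([p for p in plates("top") if 150<p[0][1]<260 and p[0][0]>300])
E
```

```text
[ 0.61673624 -0.1527136   0.16059463] [-1.79995249e+02  5.16627654e-02  7.35983511e-03] [  4.  20. -10.  -0. -59.  86.]
[((386, 162, 85, 58), array([ 0.624 , -0.3011,  0.0795,  0.0404]), -75.2)]
[((414, 221, 8, 29), array([ 0.5139, -0.4592,  0.0791,  0.0196]), -1.1), ((349, 186, 27, 19), array([ 0.6242, -0.3013,  0.0793,  0.0396]), -73.8)]
```

```bash
python3 - <<'E'
from h import *
c=cam("top")
for uv in((347,139),(365,132),(380,163),(362,172),(367,173)): print(uv,plane(c,uv,.05).round(3),plane(c,uv,0).round(3))
E
```

```text
(347, 139) [ 0.774 -0.256  0.05 ] [ 0.788 -0.264  0.   ]
(365, 132) [ 0.795 -0.307  0.05 ] [ 0.81  -0.316  0.   ]
(380, 163) [ 0.708 -0.347  0.05 ] [ 0.719 -0.358  0.   ]
(362, 172) [ 0.682 -0.297  0.05 ] [ 0.692 -0.306  0.   ]
(367, 173) [ 0.679 -0.311  0.05 ] [ 0.689 -0.321  0.   ]
```

Request:
{"op": "drive_tool", "data": {
  "increments": [
    [[1, 0.034, 0.97, 0, 0.1], [1, 0.034, 0.97, 0, 0.1], [1, 0.034, 0.97, 0, 0.1], [1, 0.034, 0.97, 0, 0.1], [1, 0.034, 0.97, 0, 0.1]]
  ]
}}

```text
time_s: 22.6
tcp_pos: [0.6212, -0.269, 0.161]
eef_rot: [180.0, 0.0, -35.9]
contact_force: [0.1, 0.2, 0.0]
gripper_width: 0.0878
gripper_force: 0.0
```

Request:
{"op": "drive_tool", "data": {
  "increments": [
    [[1, 0, 0, 0, 0.1089], [1, 0, 0, 0, 0.1089], [1, 0, 0, 0, 0.1089], [1, 0, 0, 0, 0.1089], [1, 0, 0, 0, 0.1089]]
  ]
}}

```text
time_s: 23.22
tcp_pos: [0.6212, -0.2689, 0.1613]
eef_rot: [-180.0, 0.0, -75.0]
contact_force: [0.0, -0.9, -0.5]
gripper_width: 0.0875
gripper_force: 0.0
```

```bash
python3 - <<'E'
from h import *
s=r.get_state();p=s["tcp_pos"];y=np.radians(s["eef_rot"][2]);print(p,s["eef_rot"])
q=plates("wrist",amin=400);print(q)
for b,w,a in q:
    d=w[:2]-p[:2];print("plate in tool",d@[np.cos(y),np.sin(y)],d@[np.sin(y),-np.cos(y)])
E
```

```text
[ 0.62119523 -0.2688883   0.16129475] [-1.79996928e+02  4.35500023e-04 -7.50073476e+01]
[((262, 122, 42, 84), array([ 0.6235, -0.3021,  0.0781,  0.038 ]), -75.6)]
plate in tool 0.03267737519452045 0.006365394813731951
```

Request:
{"op": "drive_tool", "data": {
  "increments": [
    [[0.17, 0.165, 0.052, 0.3, 0.0008], [0.17, 0.165, 0.052, 0.6, 0.0008], [0.17, 0.165, 0.052, 0.8, 0.0008], [0.17, 0.165, 0.052, 0.8, 0.0008]]
  ],
  "squeeze": 35
}}

```text
time_s: 23.78
tcp_pos: [0.6186, -0.2898, 0.0631]
eef_rot: [179.8, 0.1, -75.3]
contact_force: [1.1, -0.8, -0.5]
gripper_width: 0.0542
gripper_force: 0.0
```

```bash
python3 - <<'E'
from h import *
s=r.get_state();print(s["tcp_pos"],s["eef_rot"],s["gripper_width"]);shot("wrist","w6.png")
E
```

```text
[ 0.61860676 -0.28977291  0.06313816] [ 1.79785532e+02  1.10293598e-01 -7.53221833e+01] 0.05415018144525909
```

View pics/w6.png

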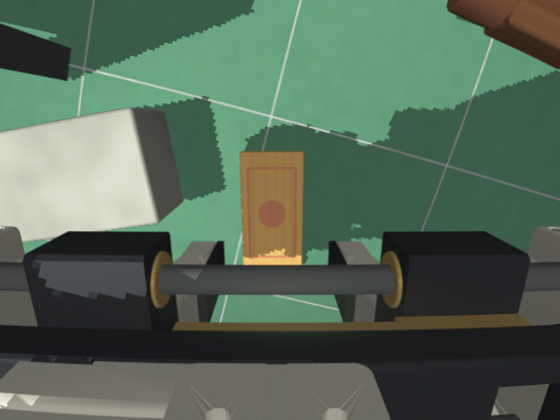

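The plate is between the fingers, centre column 271 against jaw centre 276, and the left finger is clear of the weight block. I'll nudge it and descend.

Request:
{"op": "drive_tool", "data": {
  "increments": [
    [[0.17, 0, -0.02, 0.25, 0], [0.17, 0, -0.02, 0.4, 0], [0.17, 0, -0.02, 0.408, 0], [-1, 0, -0.02, 0.408, 0], [-1, 0, -0.02, 0.408, 0]]
  ]
}}

```text
time_s: 24.45
tcp_pos: [0.6228, -0.2899, 0.0175]
eef_rot: [-179.9, -0.0, -75.5]
contact_force: [-0.6, 0.0, 1.0]
gripper_width: 0.0384
gripper_force: 35.0
```

Request:
{"op": "drive_tool", "data": {
  "increments": [
    [[-1, 0, 0, 0, 0], [-1, 0, 0, 0, 0], [-1, 0, 0, 0, 0]]
  ]
}}

```text
time_s: 24.82
tcp_pos: [0.6228, -0.2899, 0.0174]
eef_rot: [-179.9, -0.0, -75.5]
contact_force: [-0.9, 0.6, 5.8]
gripper_width: 0.0382
gripper_force: 35.0
```

Request:
{"op": "drive_tool", "data": {
  "increments": [
    [[-1, 0, 0, -0.6, 0], [-1, 0, 0, -0.6, 0], [-1, 0, 0, -0.6, 0]]
  ]
}}

```text
time_s: 25.2
tcp_pos: [0.6224, -0.2895, 0.0889]
eef_rot: [-179.9, -0.0, -75.5]
contact_force: [-0.5, -0.6, -3.1]
gripper_width: 0.0381
gripper_force: 35.0
```

Request:
{"op": "drive_tool", "data": {
  "increments": [
    [[-1, 0, 0, -0.6, -0.1046], [-1, 0, 0, -0.6, -0.1046], [-1, 0, 0, -0.6, -0.1046], [-1, 0, 0, -0.6, -0.1046], [-1, 0, 0, -0.6, -0.1046]]
  ]
}}

```text
time_s: 25.82
tcp_pos: [0.6213, -0.2893, 0.1581]
eef_rot: [179.9, 0.2, -37.9]
contact_force: [-0.6, -0.3, -3.0]
gripper_width: 0.0377
gripper_force: 35.0
```

Request:
{"op": "drive_tool", "data": {
  "increments": [
    [[-1, 0, 0, 0, -0.1046], [-1, 0, 0, 0, -0.1046], [-1, 0, 0, 0, -0.1046], [-1, 0, 0, 0, -0.1046], [-1, 0, 0, 0, -0.1046]]
  ]
}}

```text
time_s: 26.45
tcp_pos: [0.6217, -0.2895, 0.159]
eef_rot: [-180.0, 0.1, -0.3]
contact_force: [-0.3, -0.6, -2.7]
gripper_width: 0.038
gripper_force: 35.0
```

```bash
python3 - <<'E'
from h import *
s=r.get_state();p=s["tcp_pos"];print(p,s["eef_rot"],s["gripper_width"],s["gripper_force"])
im=capture("wrist");c=cam("wrist")
for b in blobs(im,*ORANGE,amin=400):
    print(cv2.boundingRect(b),wrect(c,b,p[2]-.006))
E
```

```text
[ 0.62172277 -0.28949275  0.15903234] [-1.79966168e+02  1.05714580e-01 -3.42466193e-01] 0.03797652150925112 34.99506175518036
(237, 161, 80, 103) (array([ 0.6465, -0.2905,  0.0529,  0.0384]), -0.4)
```

Request:
{"op": "drive_tool", "data": {
  "increments": [
    [[-1, -0.418, -0.87, 0, 0], [-1, -0.418, -0.87, 0, 0], [-1, -0.418, -0.87, 0, 0]]
  ]
}}

```text
time_s: 26.88
tcp_pos: [0.5709, -0.1825, 0.1605]
eef_rot: [-180.0, 0.0, -0.2]
contact_force: [0.8, -0.4, -2.3]
gripper_width: 0.0379
gripper_force: 35.0
```

Request:
{"op": "drive_tool", "data": {
  "increments": [
    [[-1, -0.418, -0.87, 0, -0.001], [-1, -0.418, -0.87, 0, -0.001], [-1, -0.418, -0.87, 0, -0.001], [-1, -0.418, -0.87, 0, -0.001]]
  ]
}}

```text
time_s: 27.38
tcp_pos: [0.5231, -0.0806, 0.1606]
eef_rot: [180.0, -0.0, 0.1]
contact_force: [1.1, -0.1, -1.9]
gripper_width: 0.038
gripper_force: 35.0
```

```bash
python3 - <<'E'
from h import *
s=r.get_state();p=s["tcp_pos"];print(p,s["eef_rot"],s["gripper_width"],s["gripper_force"]);shot("wrist","w7.png")
E
```

```text
[ 0.52313151 -0.08061233  0.16059855] [ 1.79992605e+02 -4.27138865e-02  1.35112063e-01] 0.038021294918529715 34.99569118022919
```

View pics/w7.png

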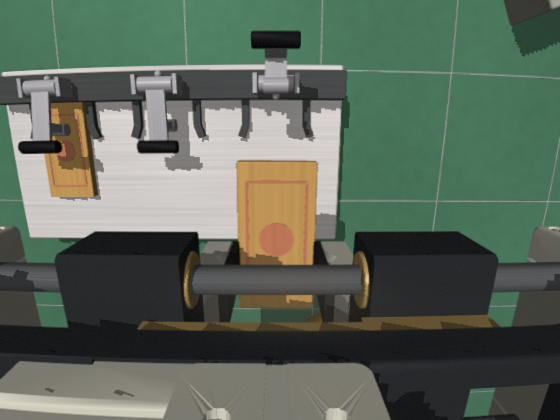

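The second plate is held square and in line with open clip3 (276,38). I'll set it on the deck, regrip it deeper, then slide it in.

Request:
{"op": "drive_tool", "data": {
  "increments": [
    [[-1, 0, 0, 0.45, 0], [-1, 0, 0, 0.8, 0], [-1, 0, 0, 0.92, 0], [-1, 0, 0, 0.938, 0], [-1, 0, 0, 0.938, 0]]
  ]
}}

```text
time_s: 28.05
tcp_pos: [0.5238, -0.0807, 0.0489]
eef_rot: [-180.0, -0.1, 0.2]
contact_force: [-0.5, 0.2, -2.4]
gripper_width: 0.0387
gripper_force: 35.0
```

Request:
{"op": "drive_tool", "data": {
  "increments": [
    [[-1, 0, 0, 0.008, 0], [0.1, 0, 0, 0.008, 0], [0.1, 0, 0, 0.008, 0], [0.1, 0, 0, 0.034, 0], [0.1, 0, 0, 0.034, 0]]
  ]
}}

```text
time_s: 28.68
tcp_pos: [0.5224, -0.0806, 0.0435]
eef_rot: [180.0, 0.0, 0.2]
contact_force: [-0.1, -0.2, 0.7]
gripper_width: 0.0482
gripper_force: 0.0
```

Request:
{"op": "drive_tool", "data": {
  "increments": [
    [[-1, 0, 0, 0, 0], [-1, 0, 0, 0, 0], [-1, 0, 0, 0, 0]]
  ]
}}

```text
time_s: 29.05
tcp_pos: [0.5226, -0.0806, 0.0437]
eef_rot: [180.0, 0.0, 0.2]
contact_force: [0.7, -0.7, -1.1]
gripper_width: 0.0397
gripper_force: 35.0
```

Request:
{"op": "drive_tool", "data": {
  "increments": [
    [[-1, 0.07, 0, 0, 0], [-1, 0.14, 0, 0, 0], [-1, 0.2, 0, 0, 0], [-1, 0.25, 0, 0, 0], [-1, 0.27, 0, 0, 0]]
  ]
}}

```text
time_s: 29.68
tcp_pos: [0.5552, -0.0806, 0.0436]
eef_rot: [180.0, 0.0, 0.2]
contact_force: [-4.5, 0.4, 6.1]
gripper_width: 0.0392
gripper_force: 35.0
```

Request:
{"op": "drive_tool", "data": {
  "increments": [
    [[-1, 0.025, 0, 0, 0], [-1, 0.04, 0, 0, 0], [-1, 0.04, 0, 0, 0]]
  ]
}}

```text
time_s: 30.05
tcp_pos: [0.5603, -0.0804, 0.0437]
eef_rot: [-180.0, -0.0, 0.2]
contact_force: [-1.2, -0.3, -0.6]
gripper_width: 0.0394
gripper_force: 35.0
```

Request:
{"op": "drive_tool", "data": {
  "increments": [
    [[-1, 0.015, 0, 0, 0], [-1, 0.015, 0, 0, 0]]
  ]
}}

```text
time_s: 30.3
tcp_pos: [0.5606, -0.0804, 0.0437]
eef_rot: [180.0, 0.1, 0.2]
contact_force: [-5.3, 2.0, 4.4]
gripper_width: 0.0392
gripper_force: 35.0
```

Request:
{"op": "drive_tool", "data": {
  "increments": [
    [[-1, 0.018, 0, 0, 0], [-1, 0.018, 0, 0, 0], [-1, 0.018, 0, 0, 0]]
  ]
}}

```text
time_s: 30.68
tcp_pos: [0.5607, -0.0805, 0.0436]
eef_rot: [180.0, 0.3, 0.2]
contact_force: [-11.7, 4.0, 11.0]
gripper_width: 0.0394
gripper_force: 35.0
```

```bash
python3 - <<'E'
from h import *
s=r.get_state();print(s["tcp_pos"],s["contact_force"]);im=shot("wrist","w8.png")
cv2.imwrite("pics/w8c.png",cv2.resize(cv2.cvtColor(im[40:300,130:430],cv2.COLOR_RGB2BGR),None,fx=2.2,fy=2.2))
E
```

```text
[ 0.56070263 -0.08048176  0.04360092] [-11.71799765   3.99149328  11.04805968]
```

View pics/w8c.png

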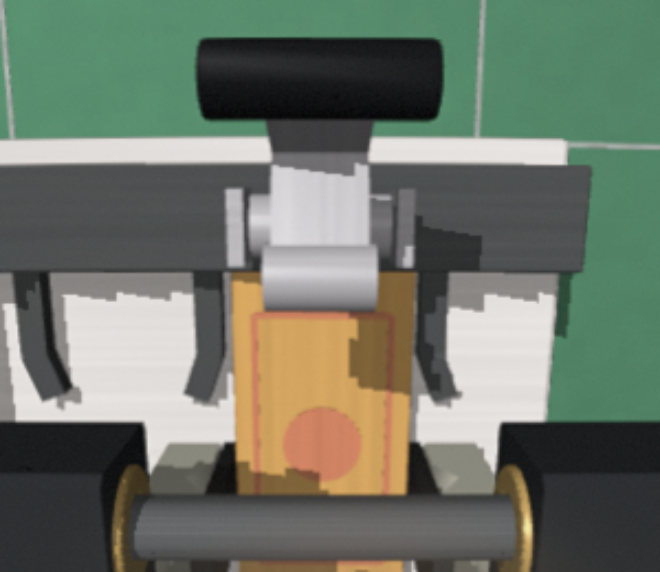

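The plate is home against the stop, between its guides. Release it, then close clip3.

Request:
{"op": "drive_tool", "data": {
  "increments": [
    [[-1, -0.03, 0, 0, 0], [-1, -0.03, 0, 0, 0], [0.25, -0.03, 0, 0, 0], [0.25, -0.03, 0, 0, 0], [0.25, -0.03, 0, 0, 0]]
  ],
  "squeeze": 15
}}

```text
time_s: 31.35
tcp_pos: [0.5604, -0.0804, 0.0438]
eef_rot: [-180.0, -0.0, 0.2]
contact_force: [-0.1, 0.2, 0.5]
gripper_width: 0.0546
gripper_force: 0.0
```

Request:
{"op": "drive_tool", "data": {
  "increments": [
    [[0.25, 0, 0, -0.96, 0], [0.25, 0, 0, -0.96, 0], [0.25, 0, 0, -0.96, 0]]
  ]
}}

```text
time_s: 31.72
tcp_pos: [0.5631, -0.0803, 0.1639]
eef_rot: [-180.0, -0.5, 0.2]
contact_force: [-0.3, 1.3, -0.7]
gripper_width: 0.0551
gripper_force: 0.0
```

Request:
{"op": "drive_tool", "data": {
  "increments": [
    [[0.25, 0.67, 0, 0, 0], [0.25, 0.67, 0, 0, 0], [0.25, 0.67, 0, 0, 0]]
  ]
}}

```text
time_s: 32.1
tcp_pos: [0.641, -0.0802, 0.1574]
eef_rot: [180.0, 0.1, 0.2]
contact_force: [-1.1, 0.9, -0.8]
gripper_width: 0.0543
gripper_force: 0.0
```

Request:
{"op": "drive_tool", "data": {
  "increments": [
    [[0.25, 0, 0, 0.57, 0], [0.25, 0, 0, 0.57, 0], [0.25, 0, 0, 0.57, 0], [-1, 0, 0, 0.57, 0], [-1, 0, 0, 0.57, 0]]
  ]
}}

```text
time_s: 32.72
tcp_pos: [0.6414, -0.0801, 0.0924]
eef_rot: [-180.0, -0.2, 0.2]
contact_force: [-0.1, 0.8, -0.1]
gripper_width: 0.0401
gripper_force: 0.0
```

Request:
{"op": "drive_tool", "data": {
  "increments": [
    [[-1, 0, 0, 0, 0], [-1, 0, 0, 0, 0], [-1, 0, 0, 0, 0]]
  ]
}}

```text
time_s: 33.1
tcp_pos: [0.6411, -0.0801, 0.0915]
eef_rot: [-180.0, -0.1, 0.2]
contact_force: [-2.1, 2.8, 5.7]
gripper_width: 0.0292
gripper_force: 15.0
```

Request:
{"op": "drive_tool", "data": {
  "increments": [
    [[-1, -0.083, 0, -0.03, 0], [-1, -0.179, 0, -0.04, 0], [-1, -0.274, 0, -0.026, 0], [-1, -0.38, 0, 0.022, 0], [-1, -0.467, 0, 0.0975, 0]]
  ]
}}

```text
time_s: 33.72
tcp_pos: [0.5841, -0.0802, 0.0794]
eef_rot: [-180.0, -0.1, 0.2]
contact_force: [1.7, 2.0, -0.3]
gripper_width: 0.0295
gripper_force: 15.0
```

Request:
{"op": "drive_tool", "data": {
  "increments": [
    [[-1, -0.06, 0, 0.098, 0], [-1, -0.075, 0, 0.138, 0], [-1, -0.075, 0, 0.138, 0]]
  ]
}}

```text
time_s: 34.1
tcp_pos: [0.5739, -0.0803, 0.061]
eef_rot: [180.0, 0.2, 0.2]
contact_force: [-3.7, 4.1, -0.5]
gripper_width: 0.0293
gripper_force: 15.0
```

Request:
{"op": "drive_tool", "data": {
  "increments": [
    [[0.25, 0, 0, 0, 0], [0.25, 0, 0, 0, 0], [0.25, 0, 0, -0.5, 0], [0.25, 0, 0, -0.9, 0], [0.25, 0, 0, -0.9, 0]]
  ]
}}

```text
time_s: 34.72
tcp_pos: [0.5784, -0.0805, 0.175]
eef_rot: [-180.0, -0.5, 0.2]
contact_force: [-0.5, 0.3, -0.6]
gripper_width: 0.0547
gripper_force: 0.0
```

Request:
{"op": "drive_tool", "data": {
  "increments": [
    [[0, -0.5, -0.8, 0, 0], [0, -0.5, -0.8, 0, 0], [0, -0.5, -0.8, 0, 0]]
  ]
}}

```text
time_s: 35.1
tcp_pos: [0.5137, 0.0172, 0.1701]
eef_rot: [-180.0, 0.0, 0.4]
contact_force: [-0.1, -0.4, 0.0]
gripper_width: 0.0438
gripper_force: 0.0
```

Request:
{"op": "drive_tool", "data": {
  "increments": [
    [[-1, -0.2, -0.8, -0.3, 0], [-1, -0.2, -0.8, -0.3, 0], [-1, -0.2, -0.8, -0.3, 0], [-1, -0.2, -0.8, -0.3, 0]]
  ]
}}

```text
time_s: 35.6
tcp_pos: [0.4909, 0.1108, 0.2056]
eef_rot: [180.0, 0.0, 0.2]
contact_force: [-0.0, -0.5, -0.2]
gripper_width: 0.0099
gripper_force: 0.0
```

```bash
python3 - <<'E'
from h import *
s=r.get_state();print(s["tcp_pos"],s["contact_force"]);shot("wrist","w9.png");c=cam("wrist")
im=cv2.imread("pics/w9.png")
for b in blobs(cv2.cvtColor(im,cv2.COLOR_BGR2RGB),*ORANGE,amin=150):print(cv2.boundingRect(b),wrect(c,b,.038))
for y in(.0993,.0095,-.0808):
    for th in(0,.16):
        e=.13+th;print(y,th,proj(c,(.6215-.0464*np.cos(e),y,.054+.0464*np.sin(e))).round(1))
print([p for p in plates("top") if 150<p[0][1]<260])
E
```

```text
[0.49086655 0.11076758 0.20559935] [-0.01554737 -0.47187795 -0.1689431 ]
(450, 72, 40, 84) (array([ 0.5706, -0.0814,  0.0778,  0.0391]), -0.3)
(268, 68, 42, 86) (array([0.5709, 0.0976, 0.078 , 0.0381]), 0.6)
0.0993 0 [287.9 105.1]
0.0993 0.16 [288.2 102.8]
0.0095 0 [389.5 106.3]
0.0095 0.16 [392.5 104. ]
-0.0808 0 [487.1 108.8]
-0.0808 0.16 [492.4 106.7]
[((277, 197, 14, 29), array([ 0.5755, -0.0836,  0.0792,  0.0366]), 0.9), ((211, 196, 15, 22), array([0.5852, 0.1013, 0.0596, 0.0396]), 0.9)]
```

View pics/w9.png

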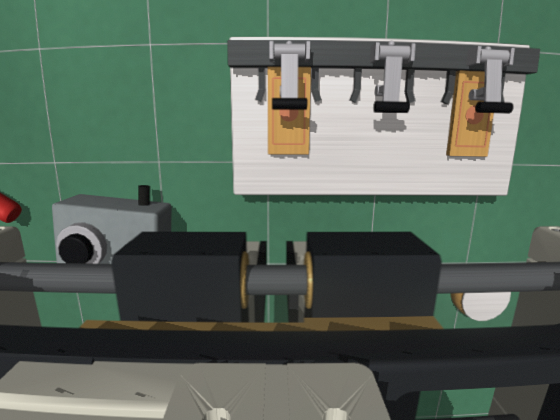

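Both plates are home with clips 1 and 3 on them, and clip2 is down. The start button is at (76,248). I'll triangulate it against the top view while closing the gripper and travelling.

```bash
python3 - <<'E'
from h import *
c=cam("wrist");uv=(76,248);print(plane(c,uv,.065).round(4),tri((c,uv),(cam("top"),(138.1,255.6)),(cam("scene"),(376.2,157.5))).round(4))
im=cv2.imread("pics/w9.png");m=(im[225:272,50:105].max(2)<40).astype(np.uint8);n,l,st,ce=cv2.connectedComponentsWithStats(m);print(st[1:],ce[1:]+[50,225])
E
```

```text
[0.4427 0.3059 0.065 ] [0.4429 0.3061 0.065 ]
[[  9   9  34  30 801]] [[ 75.74157303 249.25717853]]
```

Request:
{"op": "drive_tool", "data": {
  "increments": [
    [[-1, -0.2, -0.8, 0, 0], [-1, -0.2, -0.8, 0, 0], [-1, -0.2, -0.8, 0, 0]]
  ]
}}

```text
time_s: 36.08
tcp_pos: [0.4665, 0.208, 0.2056]
eef_rot: [180.0, 0.0, 0.2]
contact_force: [-0.3, 0.5, -0.2]
gripper_width: 0.0003
gripper_force: 0.0
```

Request:
{"op": "drive_tool", "data": {
  "increments": [
    [[-1, -0.2, -0.8, 0, 0], [-1, -0.2, -0.8, 0, 0], [-1, -0.2, -0.8, 0, 0], [-1, -0.2, -0.8, 0, 0]]
  ]
}}

```text
time_s: 36.58
tcp_pos: [0.4425, 0.3019, 0.2057]
eef_rot: [179.9, 0.0, 0.1]
contact_force: [0.6, 0.2, -0.1]
gripper_width: 0.0003
gripper_force: 0.0
```

Request:
{"op": "drive_tool", "data": {
  "increments": [
    [[-1, 0.002, -0.034, 0.5, 0], [-1, 0.002, -0.034, 0.9, 0], [-1, 0.002, -0.034, 1, 0], [-1, 0.002, -0.034, 1, 0], [-1, 0.002, -0.034, 1, 0]]
  ]
}}

```text
time_s: 37.2
tcp_pos: [0.4436, 0.308, 0.0882]
eef_rot: [-179.9, -0.1, 0.2]
contact_force: [0.3, 0.6, 0.6]
gripper_width: 0.0006
gripper_force: 0.0
```

Request:
{"op": "drive_tool", "data": {
  "increments": [
    [[-1, 0, 0, 0.07, 0], [-1, 0, 0, 0.07, 0], [-1, 0, 0, 0.07, 0]]
  ]
}}

```text
time_s: 37.58
tcp_pos: [0.4434, 0.3083, 0.0788]
eef_rot: [-179.9, -0.1, 0.2]
contact_force: [1.8, 2.3, 3.6]
gripper_width: 0.0006
gripper_force: 2.0
```

Request:
{"op": "drive_tool", "data": {
  "increments": [
    [[-1, 0, 0, 0.025, 0], [-1, 0, 0, 0.025, 0]]
  ]
}}

```text
time_s: 37.83
tcp_pos: [0.4434, 0.3084, 0.077]
eef_rot: [-179.9, -0.1, 0.3]
contact_force: [-2.1, -0.3, 20.3]
gripper_width: 0.0007
gripper_force: 9.9
```

Request:
{"op": "drive_tool", "data": {
  "increments": [
    [[-1, 0, 0, 0.025, 0], [-1, 0, 0, 0.025, 0]]
  ]
}}

```text
time_s: 38.08
tcp_pos: [0.4436, 0.3085, 0.0765]
eef_rot: [-179.9, -0.2, 0.3]
contact_force: [-10.9, -3.5, 45.5]
gripper_width: 0.0001
gripper_force: 22.6
```

The closed fingers stopped hard at a tip height of about 65.5 mm. Together they are 42 mm wide, wider than the button, so they may be resting on the steel ring. To be sure, I'll press with a single open finger, about 21×19 mm, which fits inside the disc.

Request:
{"op": "drive_tool", "data": {
  "increments": [
    [[-1, 0, 0, -0.4, 0], [-1, 0, 0, -0.4, 0], [1, 0, 0, -0.4, 0], [1, 0, 0, -0.4, 0], [1, 0, 0, -0.4, 0]]
  ]
}}

```text
time_s: 38.7
tcp_pos: [0.442, 0.3067, 0.1188]
eef_rot: [179.9, 0.1, 0.2]
contact_force: [0.5, 0.3, 0.1]
gripper_width: 0.0249
gripper_force: 0.0
```

Request:
{"op": "drive_tool", "data": {
  "increments": [
    [[1, -0.005, -0.43, 0, 0], [1, -0.005, -0.43, 0, 0], [1, -0.005, -0.43, 0, 0], [1, -0.005, -0.43, 0, 0]]
  ]
}}

```text
time_s: 39.2
tcp_pos: [0.4415, 0.358, 0.1195]
eef_rot: [180.0, 0.0, 0.2]
contact_force: [0.2, 0.2, 0.1]
gripper_width: 0.065
gripper_force: 0.0
```

```bash
python3 - <<'E'
from h import *
s=r.get_state();print(s["tcp_pos"],s["eef_rot"],s["gripper_width"]);shot("wrist","w10.png");c=cam("wrist")
print(proj(c,(.4428,.306,.065)),proj(c,s["tcp_pos"]+[0,-.0545,-.011]))
E
```

```text
[0.44148727 0.35802916 0.11947293] [1.79955095e+02 3.52807707e-02 1.61587068e-01] 0.065013023126176
[353.0831569  228.73034607] [376.17252628 256.37042223]
```

View pics/w10.png

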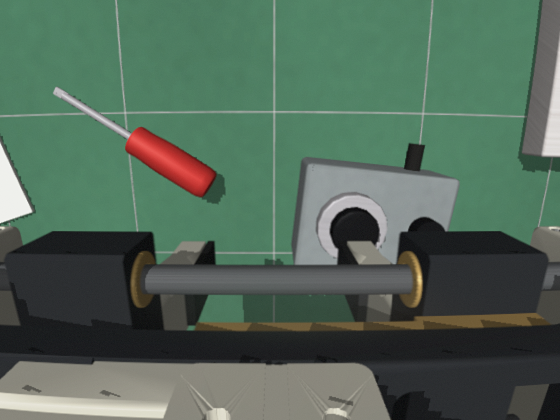

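The view shows the button ring centred at (353,231) and the right finger just beside it. I'll finish opening and press with that finger.

Request:
{"op": "drive_tool", "data": {
  "increments": [
    [[1, 0.011, -0.02, 0, 0], [1, 0.011, -0.02, 0, 0], [1, 0.011, -0.02, 0.15, 0], [1, 0.011, -0.02, 0.28, 0], [1, 0.011, -0.02, 0.28, 0]]
  ]
}}

```text
time_s: 39.88
tcp_pos: [0.4425, 0.3603, 0.0849]
eef_rot: [179.9, 0.1, 0.2]
contact_force: [1.0, 0.3, 0.1]
gripper_width: 0.0876
gripper_force: 0.0
```

Request:
{"op": "drive_tool", "data": {
  "increments": [
    [[1, 0, 0, 0.05, 0], [1, 0, 0, 0.05, 0]]
  ]
}}

```text
time_s: 40.12
tcp_pos: [0.4433, 0.3615, 0.0806]
eef_rot: [-180.0, -0.0, 0.2]
contact_force: [-1.2, -0.1, 2.5]
gripper_width: 0.0878
gripper_force: 1.5
```

Request:
{"op": "drive_tool", "data": {
  "increments": [
    [[1, 0, 0, 0.025, 0], [1, 0, 0, 0.025, 0]]
  ]
}}

```text
time_s: 40.38
tcp_pos: [0.4433, 0.3615, 0.0776]
eef_rot: [-180.0, -0.0, 0.2]
contact_force: [-0.3, 0.0, 5.3]
gripper_width: 0.0879
gripper_force: 2.3
```

Request:
{"op": "drive_tool", "data": {
  "increments": [
    [[1, 0, 0, 0.025, 0], [1, 0, 0, 0.025, 0]]
  ]
}}

```text
time_s: 40.62
tcp_pos: [0.4435, 0.3616, 0.0768]
eef_rot: [-180.0, -0.1, 0.2]
contact_force: [-5.0, -2.6, 24.2]
gripper_width: 0.0879
gripper_force: 11.9
```

The force rose softly to about 5 N and then hit a hard stop at the same height as before, so the button is fully down. Lifting off and running a final check.

Request:
{"op": "drive_tool", "data": {
  "increments": [
    [[1, 0, 0, -0.8, 0], [1, 0, 0, -0.8, 0], [1, 0, 0, -0.8, 0], [1, 0, 0, -0.8, 0], [1, 0, 0, -0.8, 0]]
  ]
}}

```text
time_s: 41.25
tcp_pos: [0.4424, 0.3606, 0.1688]
eef_rot: [179.9, 0.1, 0.2]
contact_force: [0.4, -1.1, 0.0]
gripper_width: 0.0875
gripper_force: 0.0
```

Request:
{"op": "drive_tool", "data": {
  "increments": [
    [[1, 0, 0, 0, 0], [1, 0, 0, 0, 0], [1, 0, 0, 0, 0], [1, 0, 0, 0, 0]]
  ]
}}

```text
time_s: 41.75
tcp_pos: [0.443, 0.3612, 0.1702]
eef_rot: [180.0, 0.0, 0.2]
contact_force: [-0.5, 0.7, 0.2]
gripper_width: 0.0875
gripper_force: 0.0
```

```bash
python3 - <<'E'
from h import *
im=shot("scene","s2.png");cv2.imwrite("pics/s2c.png",cv2.resize(cv2.cvtColor(im[140:260,225:415],cv2.COLOR_RGB2BGR),None,fx=4,fy=4,interpolation=cv2.INTER_CUBIC))
print(r.get_state()["contact_force"])
E
```

```text
[-0.15905652 -0.45072488 -0.35410285]
```

View pics/s2c.png

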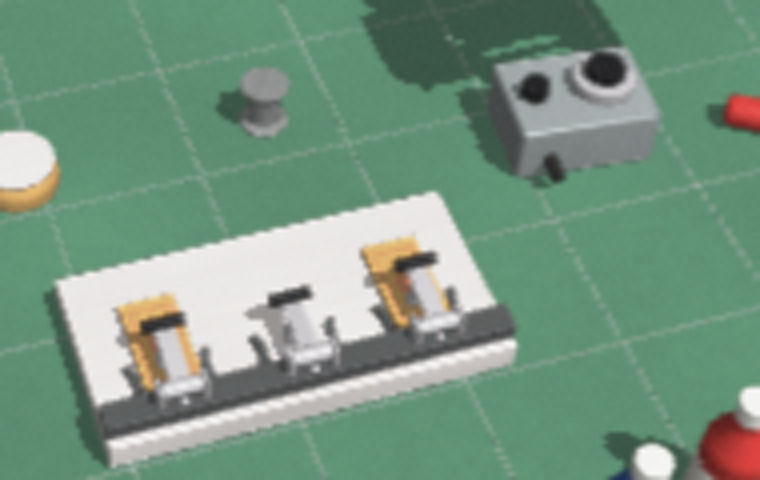

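Both plates are loaded and clipped, the empty station's clip is down, and the control box and other items are where they were.

```bash
python3 -c "
from plant import job
print(job.close_job())"
```

```text
the job is handed in; nothing more can be done
None
```

Both plates on the bench are in stations 1 and 3 with their clips down on them, the empty middle station's clip is down, and the start button was pressed to its stop and released; the job is handed in, but no verdict came back.

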